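Fit the keyed tube disc on the rotator shaft

ROBOT

A 6-joint arm with a two-finger parallel gripper is mounted at the origin on a cart in front of the work surface, level with it; the furniture and walls round the work are solid. World frame = base frame: x ahead of the robot, y to its left, z up, the work surface at z = 0. Lengths are in m, angles in rad, forces in N, time in s.
With the tool pointing down it reaches from about 0.325 to 0.775 m from the base axis. Payload 5.5 kg.
Tool frame: the origin (TCP) lies between the finger pads; the fingertips stand ahead of it and the grasp point (between the pads) lies 2 mm behind it (bot.finger_overhang is the z of the fingertips in the tool frame, in m); z points along the fingers, y is the direction in which the jaws open and shut (so a half turn about z gives the same grasp; the last joint's range is limited). The gripper opens to 85 mm and grips with 20 to 120 N. Pads are 22 mm wide; open, the fingers measure 114 mm over their backs; the gripper's body (76 mm by 85 mm) begins 54 mm behind the grasp point. The pads swing forward as they close: fully open they stand 13 mm farther back than shut.
Start: joints at [1.28, 0.091, 1.231, -0, 1.82, -0.057], TCP at [0.139, 0.584, 0.21] pointing down, gripper open.
Joint ranges: [-2.87, 2.87], [-0.86, 2.18], [0.17, 2.46], [-1.51, 4.65], [0.06, 2.69], [-2.65, 2.65]. Speed limits (rad/s): [2.57, 2.57, 3.01, 3.14, 3.14, 3.14].

INTERFACE

Orientations are given as a rotation vector (axis times angle).
In Python, from workcell import bot gives the robot as it stands.
- The arm moves only by the tool drive_tool, never from a script. Its argument "deltas" is a list that holds one entry, the list of rows, each a list of 7 numbers: the turn, a rotation vector about the tool's x, y, z each as a share of 60 degrees, from -1 to 1, then the shift along the tool's x, y, z each as a share of 0.08 m, from -1 to 1, then the opening, from -1 (shut) to 1 (fully open). A call has 1 to 10 rows; each row is the pose to reach, as a shift and turn from the pose commanded when the call began, along the tool's axes at that moment; what a row does not reach only later rows make up. A row lasts 1/10 s, in which the tool goes at most 50 mm and 8.59 degrees, less where a joint would pass 70% of its speed; a pose out of reach is approached as far as the arm can. A call with a number of a shift or a turn outside -1 to 1 is refused whole. A call with a gripper value outside its range is refused whole. The fingers move at their own pace and stop on an object; "newtons" is the grip in N (left out, the last holds). Time passes only in rows, so rows that repeat a pose let the fingers close. It gives the time, the measured TCP pose, the force and the opening at its end, in the units of the state.
- bot.get_state(): the state, without advancing time (a new reading comes with each control period).
- bot.read_camera(name): name is "side" or "top"; returns a dict with "color" (384x512x3 uint8, red, green, blue), "camera_matrix" (3x3 intrinsics, pixels), "dist_coeffs" ([k1, k2, p1, p2, k3] as OpenCV has them; the pictures are not rectified), "R" (3x3) and "t" (3): a world point X has camera coordinates R X + t. Camera axes: x right, y down, z forward; pixel columns grow to the right and rows downward; lengths in m; the calibration is good to about 2 mm. A picture is of the moment at which its call begins. There is no depth.
- bot.sign_off(): hands the job in, once; it reports no verdict.
Trained networks look in the newest picture that a camera, given by its name, has taken for a name from the list of things; names that differ only in an ending like _2 or _b are one class to them, and where a whole thing is asked for, a point or a joint stands for the part that bears it (a point fixed in the world has none). Each returns a list of dicts, best first, with "p" (0 to 1); they miss things now and then, are a little off and sometimes report something else, mostly with a low value. They report only what shows in the picture. A call takes as long as a camera call.
- bot.outline_of(label, camera): "mask" (384x512 bool, what is visible of it) and "centre" ([column, row] in pixels, amid what is visible of it).
- bot.tip_of(label, camera): "centre" ([column, row] in pixels: a listed point, or the origin of a listed thing).
The state is a dict: "clock": time; "joint_positions": joint angles; "dq": joint speeds; "effort": joint torques, N m; "eef_pos": TCP position; "tcp_rot": TCP orientation; "ft_force": force on the tool from outside, world axes, zero at the start; "torque": the same for the moment, N m; "width": finger opening in m.
Only numpy, scipy, OpenCV 4.12 (cv2) and the standard library are available. Lean on these libraries where they do the work, as an engineer would, in place of code of your own. Each camera call takes 0.05 s, during which the arm holds its last target.

TASK

Fit the larger tube disc, the one with six clips and two keyways in its bore, on the keyed shaft of the tube rotator: turn it until its keyways line up with the shaft's two keys and slide it down until it sits flat on the shaft's flange, then let go. Leave the smaller disc, which has a plain round bore, where it is.

Things in the scene. Friction and masses are not known exactly. Their poses are not given: they have to be found in the camera images.
- keyed_disc: The larger loose aluminium disc, flat on the bench: 110 mm across, 20 thick, about 0.25 kg, six 10 mm dark clips on its rim. Through bore 32 mm square with two opposite keyways: opening 52 x 18 mm over them. Over it a grey bridge handle: bar 78 long, 12 wide, 36 to 60 mm above the underside, a leg at each end. Origin: centre of underside; z up; x along bar and keyways (half a turn is the same).
- shaft_seat (a point): Centre of the top of the 70 mm flange at the foot of the rotator's upright shaft, 66 mm above the bench; its fixed white box is 120 x 110 x 60. The shaft stands 32 mm above this: core 22 mm, two opposite keys, 44 mm over both, 10 thick; the upper 16 mm tapers to 28 x 3. z up, x along the keys (half a turn is the same). A stiff brake (0.6 N m) holds the shaft.
- plain_disc: The smaller aluminium disc, to be left alone: 80 mm across, 20 thick, 0.16 kg, four clips, plain round 22 mm bore without keyways, a like handle 66 mm long. Origin: centre of underside; z up; x along its bar.

How it is judged:
At the end, for the whole second after the job is handed in: The keyed disc sits on the shaft's flange: its underside within 6 mm of the flange's top, its centre within 12 mm of the shaft's axis, its keyways within 15 degrees of the keys, level within about 6 degrees, at rest; the plain disc within 30 mm of where it was (z of keyed_disc in the frame of shaft_seat between -0.006 and 0.006 m and horizontal distance between keyed_disc and shaft_seat below 0.012 m and angle between the x axis of keyed_disc and the x axis of shaft_seat, either way round below 0.26 rad and angle between keyed_disc's own z axis and vertical below 0.1 rad and linear speed of keyed_disc below 0.02 m/s and distance of plain_disc from where it was at the start of the episode below 0.03 m); the robot touches nothing.
It fails at once if the smaller, plain disc is moved by more than 30 mm (distance of plain_disc from where it was at the start of the episode above 0.03 m).
It also fails if it takes over 35 s, if anything falls off the work surface, if the arm or the gripper's body presses on something with over 40 N, if the wrist force passes 120 N, or if a joint passes its speed limit or range.

## Working session

There is one attempt and no reset: what is moved stays moved. The work goes in short steps, Python scripts to look and compute and a tool call to move; the robot and the scene stay as the last step left them, time stands still between calls to the robot, and variables do not carry over. Pictures are saved under pics/ and viewed, and the job is handed in when it is done.

Besides the shell and the picture viewer there is one more tool, called by a JSON object that holds its "method" and its "body", one argument or row to a line. drive_tool: Moves the arm, as the interface text tells. Shift numbers are shares of 0.08 m and turn numbers shares of 60 degrees, none past 1 either way. Its arguments: {"type":"object","properties":{"deltas":{"type":"array","items":{"type":"array","items":{"type":"array","items":{"type":"number","minimum":-1,"maximum":1}}}},"newtons":{"type":"number"}},"required":["deltas"]}

```bash
mkdir -p pics
cat > h.py <<'E'
import numpy as np, cv2
from workcell import bot
def snap(name,fn):
    c=bot.read_camera(name); cv2.imwrite('pics/'+fn,cv2.cvtColor(c['color'],cv2.COLOR_RGB2BGR)); return c
def ray(c,px):
    u=cv2.undistortPoints(np.array([[px]],float),np.array(c['camera_matrix']),np.array(c['dist_coeffs'])).ravel()
    R=np.array(c['R']);t=np.array(c['t'])
    return -R.T@t, R.T@np.array([u[0],u[1],1])
def at_z(c,px,z):
    o,d=ray(c,px); return o+d*(z-o[2])/d[2]
def proj(c,X):
    r,_=cv2.Rodrigues(np.array(c['R'],float)); p,_=cv2.projectPoints(np.array(X,float).reshape(-1,1,3),r,np.array(c['t'],float),np.array(c['camera_matrix']),np.array(c['dist_coeffs'])); return p.reshape(-1,2)
E
python3 - <<'E'
from h import *
print(bot.finger_overhang); s=bot.get_state(); print({k:np.round(v,4) for k,v in s.items()})
for n in('side','top'):
    c=snap(n,n+'0.png'); print(n,np.round(-np.array(c['R']).T@c['t'],3))
    for l in('keyed_disc','plain_disc','shaft_seat'):
        for d in bot.tip_of(l,n)[:2]: print(l,d['p'],d['centre'], [np.round(at_z(c,d['centre'],z),4) for z in (0,.066)])
E
```

```text
0.017
{'clock': np.float64(0.0), 'joint_positions': array([ 1.2803,  0.0919,  1.2319,  0.    ,  1.8198, -0.0567]), 'dq': array([0.0002, 0.001 , 0.001 , 0.0009, 0.0019, 0.0004]), 'effort': array([-5.00000e-04, -4.58730e+01, -4.18024e+01, -0.00000e+00,
        1.17000e-02, -0.00000e+00]), 'eef_pos': array([0.1389, 0.5834, 0.2087]), 'tcp_rot': array([-3.6640e-01, -3.1198e+00,  3.0000e-03]), 'ft_force': array([-0.2551,  0.5458, -0.1527]), 'torque': array([ 0.0588,  0.0143, -0.0412]), 'width': np.float64(0.0855)}
side [0.385 0.934 0.577]
keyed_disc 0.72 [244.0, 253.0] [array([0.5013, 0.4275, 0.    ]), array([0.488 , 0.4855, 0.066 ])]
top [0.382 0.271 0.987]
keyed_disc 0.58 [161.7, 182.0] [array([0.5044, 0.4332, 0.    ]), array([0.4963, 0.4224, 0.066 ])]
plain_disc 0.59 [238.5, 191.5] [array([0.4862, 0.2759, 0.    ]), array([0.4793, 0.2756, 0.066 ])]
shaft_seat 0.95 [349.8, 175.6] [array([0.5212, 0.0462, 0.    ]), array([0.5119, 0.0613, 0.066 ])]
```

View pics/side0.png

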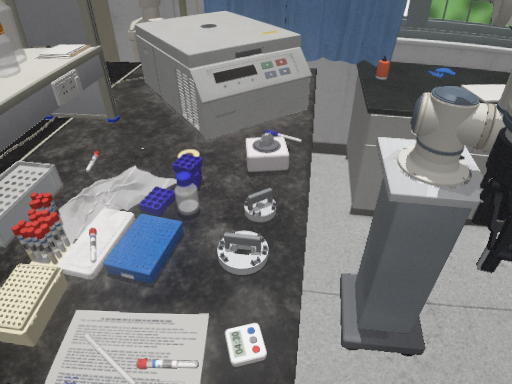

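View pics/top0.png

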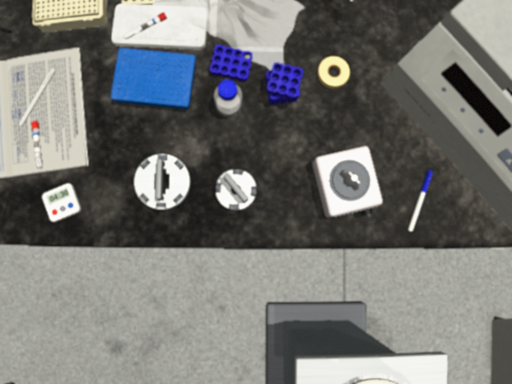

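The side view shows the keyed disc at (244,253), the plain disc at (260,207) and the rotator at (266,150). In the top view the keyed disc is at (162,181) with its bar nearly along world x, the plain disc is at (236,190), and the shaft is at (350,180). I'll enlarge these areas.

Run:
```python
import cv2,numpy as np
i=cv2.imread('pics/top0.png')
a=i[145:220,125:200];b=i[143:218,312:387]
cv2.imwrite('pics/crop0.png',np.hstack([cv2.resize(x,(400,400),interpolation=cv2.INTER_CUBIC) for x in(a,b)]))
i=cv2.imread('pics/side0.png')
a=i[215:290,205:280];b=i[115:190,230:305]
cv2.imwrite('pics/crop1.png',np.hstack([cv2.resize(x,(400,400),interpolation=cv2.INTER_CUBIC) for x in(a,b)]))
```

```text
(no output)
```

View pics/crop0.png

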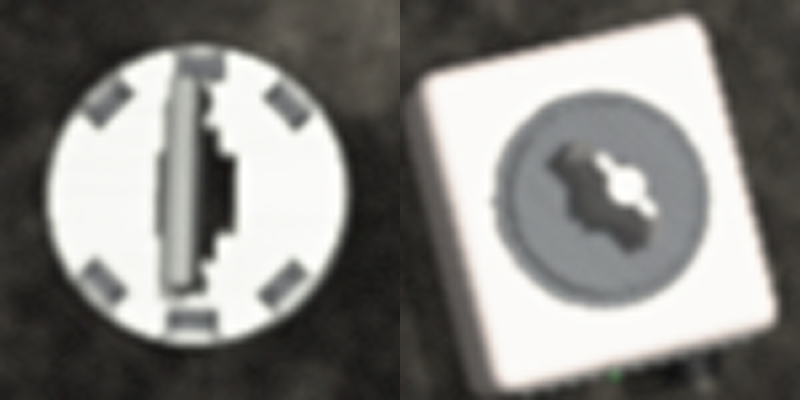

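View pics/crop1.png

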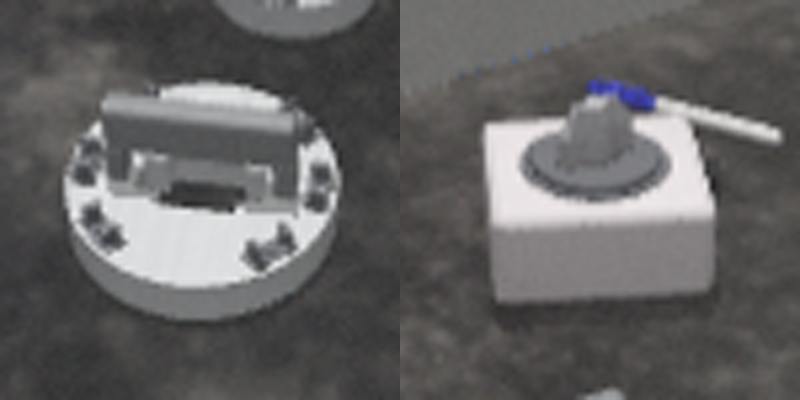

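The crops show the bore and bar. The white shaft-top ridge, 28x3 at z=0.098, runs diagonally from about (596,153) to (656,215) in the right crop. Next I'll fit the circles, bar and ridge metrically.

Run:
```python
from h import *
c=snap('top','top1.png'); im=c['color'].astype(int); g=im.sum(2)/3
from scipy.optimize import least_squares
def cc(px): return at_z(c,px,0)
# disc: outline mask
def world(pts,z): return np.array([at_z(c,p,z)[:2] for p in pts])
def circ(P):
    f=lambda q:np.hypot(P[:,0]-q[0],P[:,1]-q[1])-q[2]
    r=least_squares(f,[*P.mean(0),.05],loss='soft_l1',f_scale=.001); return r.x,np.abs(r.fun).mean()
def big(mask):
    n,l,s,ce=cv2.connectedComponentsWithStats(mask.astype(np.uint8)); k=1+np.argmax(s[1:,4]); return (l==k)
for name,(x0,y0,x1,y1) in {'disc':(125,145,200,220)}.items():
    m=np.zeros(g.shape,bool); m[y0:y1,x0:x1]=g[y0:y1,x0:x1]>140
    m=big(m); ct,_=cv2.findContours(m.astype(np.uint8),cv2.RETR_EXTERNAL,cv2.CHAIN_APPROX_NONE)
    P=world(cv2.convexHull(max(ct,key=len)).reshape(-1,2),.02); print(name,circ(P))
# subpixel helpers: enlarge crops
def brightpts(roi,f):
    x0,y0,x1,y1=roi; ys,xs=np.mgrid[y0:y1,x0:x1]; s=g[y0:y1,x0:x1]; m=f(s); return np.c_[xs[m],ys[m]],s[m]
# flange
n=bot.outline_of('keyed_disc','top'); print([ (d['p'],d['centre'],d['mask'].sum()) for d in n])
def pca(W,wt=None):
    mu=np.average(W,axis=0,weights=wt); C=np.cov((W-mu).T,aweights=wt); v=np.linalg.eigh(C)[1][:,-1]; t=(W-mu)@v
    return mu,np.degrees(np.arctan2(v[1],v[0]))%180,t.min(),t.max()
# ridge
X,s=brightpts((345,168,366,188),lambda s:s>170); print('ridge',len(X),pca(world(X,.098)))
sub=g[160:200,330:372].astype(np.uint8)
# flange: grey within white box
m=np.zeros(g.shape,bool); m[150:210,322:378]=g[150:210,322:378]<150
m=big(m); ct,_=cv2.findContours(m.astype(np.uint8),cv2.RETR_EXTERNAL,cv2.CHAIN_APPROX_NONE)
P=world(max(ct,key=len).reshape(-1,2),.066); print('flange',circ(P))
print(g[160:200:1,150:172:1].astype(int))
```

```text
disc (array([0.50423612, 0.43061944, 0.05617312]), np.float64(0.00013579534555000386))
[(0.73, [161.6, 184.6], np.int64(2324))]
ridge 67 (array([0.50400727, 0.06018185]), np.float64(43.499322267104475), np.float64(-0.014044015353786535), np.float64(0.013643556052612096))
flange (array([0.50367892, 0.06207047, 0.03729276]), np.float64(0.0004510234275024585))
[[246 248 248 248 248 245 219 173 165 178 173 141 119 142 159 176 199 229
  246 249 248 248]
 [227 244 248 248 249 245 213 170 173 185 181 145 107 128 179 230 245 247
  249 249 248 248]
 [200 239 248 248 249 243 206 169 171 184 180 142  92  93 158 234 250 250
  249 249 248 249]
 [225 245 248 248 247 232 187 163 173 185 178 141  88  69 132 221 248 250
  249 249 249 249]
 [243 247 247 247 244 215 163 157 174 185 178 140  85  66 129 217 247 249
  248 248 248 248]
 [246 246 245 246 242 204 153 154 173 184 177 136  84  81 150 231 248 248
  247 247 247 247]
 [246 246 246 247 242 203 153 155 175 185 174 130  88 119 187 239 249 248
  248 247 248 248]
 [246 246 247 248 244 206 154 155 175 185 174 124  97 146 205 238 247 248
  249 248 248 2
[... 2280 characters left out ...]
2  97  61  50  68 159 241 249
  247 247 247 247]
 [246 246 248 244 216 163 158 177 192 189 152  99  81 100 116 179 240 248
  247 246 246 247]
 [246 246 247 243 214 164 159 175 192 188 149 102 115 160 190 223 244 247
  246 246 247 247]
 [246 246 247 243 212 162 160 177 192 187 148 100 124 191 235 245 247 247
  246 247 247 247]
 [246 247 247 243 208 158 157 177 190 185 145  92 102 171 235 248 248 247
  247 246 247 247]
 [247 247 248 243 208 156 149 164 174 168 131  82  77 139 222 246 247 246
  246 246 247 247]
 [245 247 247 243 214 159 136 131 131 123  97  73  75 132 216 244 247 246
  246 246 246 247]
 [242 247 247 242 218 168 140 119  99  92  93 101 113 156 227 245 247 246
  246 246 247 247]]
```

Run:
```python
from h import *
c=snap('top','top2.png'); g=c['color'].astype(float).sum(2)/3
# bar right edge (z=.06) and left edge: level crossings
R=[];L=[]
for r in range(164,196):
    row=g[r]; k=[j for j in range(157,164) if row[j]>=145>row[j+1]][0]; R.append([k+(row[k]-145)/(row[k]-row[k+1]),r])
R=np.array(R); W=np.array([at_z(c,p,.06)[:2] for p in R]); a=np.polyfit(W[:,0],W[:,1],1); print('bar right edge yaw',np.degrees(np.arctan(a[0])),'y at x=.504',np.polyval(a,.504),'res',np.std(W[:,1]-np.polyval(a,W[:,0])))
for z in(.02,):
  for y0,y1,x0,x1 in((150,164,153,172),(199,212,150,172)):
    ys,xs=np.mgrid[y0:y1,x0:x1]; print()
P=[at_z(c,p,.02) for p in ((162.3,157.6),(161,205))]; d=P[0]-P[1]; print('clips',np.degrees(np.arctan2(d[1],d[0])),P)
# right keyway/bore edge z=.02 at rows 176-186 level 140
W=[]
for r in range(175,187):
    row=g[r]; k=[j for j in range(166,170) if row[j]<140<=row[j+1]][0]; W.append(at_z(c,[k+(140-row[k])/(row[k+1]-row[k]),r],.02)[:2])
W=np.array(W); a=np.polyfit(W[:,0],W[:,1],1); print('bore edge',np.degrees(np.arctan(a[0])),np.polyval(a,.504))
# predicted overlay
def T(x,y,yaw):
    yaw=np.radians(yaw); return lambda X: np.array(X)@np.array([[np.cos(yaw),np.sin(yaw),0],[-np.sin(yaw),np.cos(yaw),0],[0,0,1]])+[x,y,0]
def rect(lx,ly,z): return [[lx,ly,z],[-lx,ly,z],[-lx,-ly,z],[lx,-ly,z]]
def circ(r,z): return [[r*np.cos(t),r*np.sin(t),z] for t in np.linspace(0,2*np.pi,60)]
s=snap('side','side2.png')
tiles=[]
for cam,rois in((c,((125,145),(312,143))),(s,((205,215),(230,115)))):
    for i,(u0,v0) in enumerate(rois):
        im=cv2.resize(cv2.cvtColor(cam['color'],cv2.COLOR_RGB2BGR)[v0:v0+75,u0:u0+75],(400,400),interpolation=cv2.INTER_CUBIC)
        if i==0: t=T(.5042,.4306,-2); sh=[rect(.039,.006,.06),circ(.055,.02),rect(.026,.009,.02)]
        else: t=T(.504,.0615,43.5); sh=[circ(.035,.066),rect(.014,.0015,.098),rect(.022,.005,.082)]
        for q in sh:
            p=((proj(cam,t(q))-[u0,v0]+.5)*400/75-.5).round().astype(int)
            cv2.polylines(im,[p.reshape(-1,1,2)],True,(0,0,255) ,1)
        tiles.append(im)
cv2.imwrite('pics/ov.png',cv2.resize(np.vstack([np.hstack(tiles[:2]),np.hstack(tiles[2:])]),(600,600)))
```

```text
bar right edge yaw 0.4391792459960748 y at x=.504 0.42602446953646406 res 8.601438016484514e-05


clips -0.02314953661258161 [array([0.55151591, 0.43008713, 0.02      ]), array([0.45578349, 0.43012581, 0.02      ])]
bore edge 0.6505592142004956 0.41591929684124335
```

View pics/ov.png

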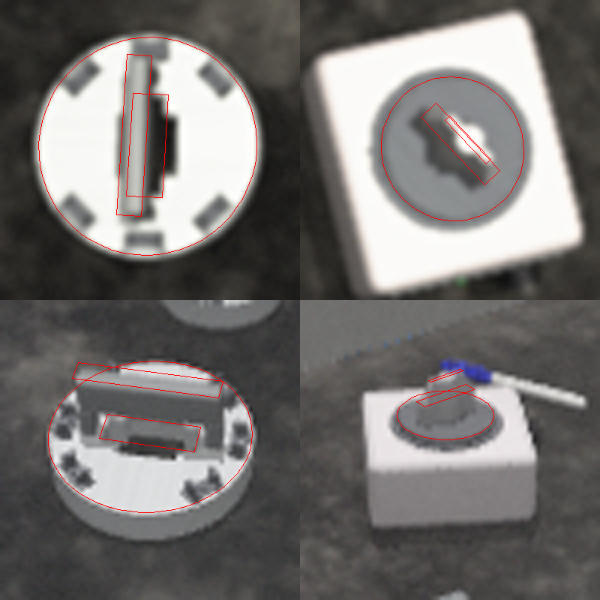

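```bash
cat >> h.py <<'E'
from scipy.spatial.transform import Rotation as Ro
def Rdown(yaw):
    y=np.radians(yaw); ty=np.array([np.cos(y),np.sin(y),0]); tz=np.array([0,0,-1.]); return np.c_[np.cross(ty,tz),ty,tz]
def delta(pos,yaw):
    s=bot.get_state(); R0=Ro.from_rotvec(s['tcp_rot']).as_matrix(); p=np.array(s['eef_pos'])
    y=R0[:,1]; print('t',round(float(s['clock']),2),'pos',np.round(p,4),'yaw',round(float(np.degrees(np.arctan2(y[1],y[0]))),2),'tilt',round(float(np.degrees(np.arccos(-R0[2,2]))),2),'w',round(float(s['width']),4),'F',np.round(s['ft_force'],1),'q',np.round(s['joint_positions'],2))
    w=Ro.from_matrix(R0.T@Rdown(yaw)).as_rotvec(degrees=True)/60; d=R0.T@(np.array(pos)-p)/.08
    print('turn',np.round(w,3),'shift',np.round(d,3))
E
python3 - <<'E'
from h import *
delta([.5042,.4312,.15],90.4)
E
```

```text
t 0.6 pos [0.139  0.5837 0.2099] yaw 76.6 tilt 0.0 w 0.0856 F [ 0.  -0.3  0.5] q [ 1.28  0.09  1.23  0.    1.82 -0.06]
turn [ 0.    0.   -0.23] shift [-4.882 -0.797  0.749]
```

{"method": "drive_tool", "body": {
  "deltas": [
    [[0, 0, -0.13, -0.5, -0.08, 0, 1], [0, 0, -0.23, -1, -0.16, 0, 1], [0, 0, -0.23, -1, -0.16, 0, 1]]
  ]
}}

```text
clock: 0.9
eef_pos: [0.2177, 0.551, 0.2099]
tcp_rot: [-0.008, 3.14, -0.001]
ft_force: [-0.7, 1.4, 0.5]
width: 0.0856
```

```bash
python3 -c "
from h import *
delta([.5042,.4312,.15],90.4)"
```

```text
t 0.9 pos [0.2177 0.551  0.2099] yaw 90.29 tilt 0.11 w 0.0856 F [-0.7  1.4  0.5] q [ 1.14  0.07  1.25 -0.    1.82 -0.44]
turn [-0.001  0.002 -0.002] shift [-3.572 -1.516  0.756]
```

{"method": "drive_tool", "body": {
  "deltas": [
    [[0, 0, 0, -0.45, -0.19, 0, 1], [0, 0, 0, -0.9, -0.38, 0, 1]]
  ]
}}

```text
clock: 1.1
eef_pos: [0.2861, 0.5229, 0.21]
tcp_rot: [0.013, -3.141, -0.001]
ft_force: [1.0, 0.2, 0.1]
width: 0.0853
```

{"method": "drive_tool", "body": {
  "deltas": [
    [[0, 0, 0, -0.45, -0.19, 0.1, 1], [0, 0, 0, -0.9, -0.38, 0.2, 1]]
  ]
}}

```text
clock: 1.3
eef_pos: [0.3592, 0.4928, 0.1942]
tcp_rot: [-0.01, 3.141, 0.002]
ft_force: [0.7, 1.1, 0.4]
width: 0.0854
```

{"method": "drive_tool", "body": {
  "deltas": [
    [[0, 0, 0, -0.45, -0.19, 0.1, 1], [0, 0, 0, -0.9, -0.38, 0.2, 1]]
  ]
}}

```text
clock: 1.5
eef_pos: [0.4314, 0.4627, 0.1777]
tcp_rot: [-0.01, 3.142, 0.001]
ft_force: [0.3, 0.2, 0.6]
width: 0.0853
```

{"method": "drive_tool", "body": {
  "deltas": [
    [[0, 0, 0, -0.45, -0.19, 0.1, 1], [0, 0, 0, -0.85, -0.37, 0.3, 1], [0, 0, 0, -0.85, -0.37, 0.3, 1], [0, 0, 0, -0.85, -0.37, 0.3, 1]]
  ]
}}

```text
clock: 1.9
eef_pos: [0.4985, 0.4337, 0.1529]
tcp_rot: [0.008, -3.14, 0.001]
ft_force: [-1.2, 0.5, 0.8]
width: 0.0854
```

```bash
python3 -c "
from h import *
delta([.5042,.4312,.046],90.4)"
```

```text
t 1.9 pos [0.4985 0.4337 0.1529] yaw 90.29 tilt 0.12 w 0.0854 F [-1.2  0.5  0.8] q [ 0.66  0.25  1.15  0.    1.74 -0.91]
turn [-0.001 -0.002 -0.002] shift [-0.073 -0.031  1.336]
```

{"method": "drive_tool", "body": {
  "deltas": [
    [[0, 0, 0, -0.07, -0.03, 0.3, 1], [0, 0, 0, -0.07, -0.03, 0.7, 1], [0, 0, 0, -0.07, -0.03, 0.7, 1], [0, 0, 0, -0.07, -0.03, 0.7, 1]]
  ]
}}

```text
clock: 2.3
eef_pos: [0.503, 0.4324, 0.0985]
tcp_rot: [0.013, -3.141, 0.0]
ft_force: [0.6, 0.2, 0.7]
width: 0.0854
```

```bash
python3 -c "
from h import *
delta([.5042,.4312,.046],90.4)
c=snap('side','side3.png');d=snap('top','top3.png')
a=cv2.resize(cv2.imread('pics/side3.png')[170:300,180:310],(400,400));b=cv2.resize(cv2.imread('pics/top3.png')[120:250,100:230],(400,400))
cv2.imwrite('pics/c3.png',np.hstack([a,b]))"
```

```text
t 2.3 pos [0.503  0.4324 0.0985] yaw 90.48 tilt 0.04 w 0.0854 F [0.6 0.2 0.7] q [ 0.66  0.27  1.23  0.    1.64 -0.92]
turn [-0.    -0.001  0.001] shift [-0.015 -0.015  0.657]
```

View pics/c3.png

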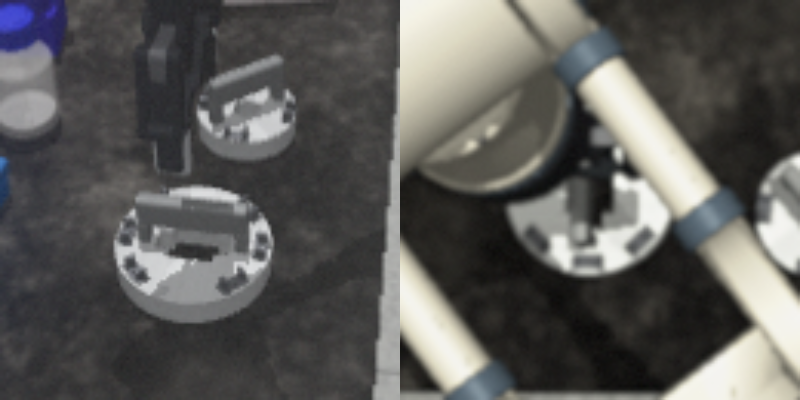

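```bash
python3 -c "
from h import *
c=bot.read_camera('side')
print((proj(c,[[.503,.43+.043,.0945],[.503,.43+.057,.0945],[.503,.43-.043,.0945],[.504,.431,.06]])-[180,170])*400/130)"
```

```text
[[175.59950878 207.25050381]
 [171.04203501 223.34584948]
 [200.76283731 118.48408399]
 [189.02924497 198.94914413]]
```

```bash
python3 -c "
from h import *
c=bot.read_camera('side')
im=cv2.resize(cv2.cvtColor(c['color'],cv2.COLOR_RGB2BGR)[170:250,205:285],(600,600),interpolation=cv2.INTER_CUBIC)
for z in(.08,.095,.11,.13):
  for y in (.389,.475):
    p=(proj(c,[[.503-.011,y,z],[.503+.011,y,z]])-[205,170]+.5)*7.5
    cv2.line(im,tuple(p[0].round().astype(int)),tuple(p[1].round().astype(int)),(0,0,255),1)
cv2.imwrite('pics/c4.png',im)"
```

```text
(no output)
```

View pics/c4.png

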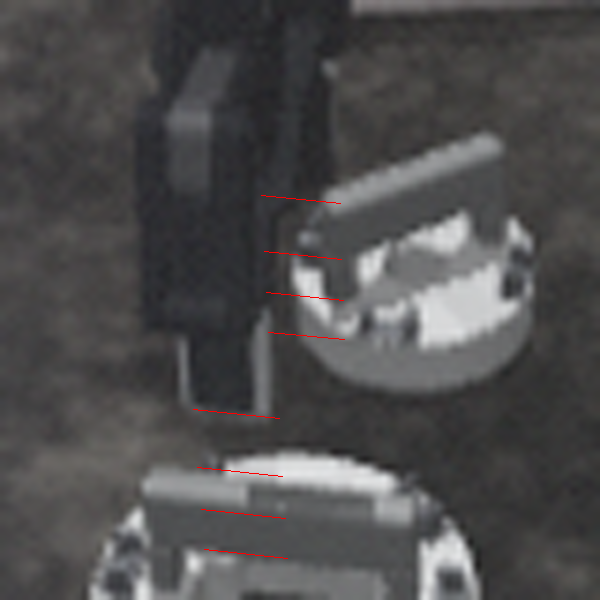

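{"method": "drive_tool", "body": {
  "deltas": [
    [[0, 0, 0, -0.01, -0.02, 0.2, 1], [0, 0, 0, -0.01, -0.02, 0.45, 1], [0, 0, 0, -0.01, -0.02, 0.45, 1], [0, 0, 0, -0.01, -0.02, 0.45, 1]]
  ]
}}

```text
clock: 2.9
eef_pos: [0.5048, 0.4295, 0.061]
tcp_rot: [0.011, -3.14, 0.002]
ft_force: [-0.7, 0.6, 0.9]
width: 0.0851
```

```bash
python3 -c "
from h import *
delta([.5042,.4312,.046],90.4)
c=bot.read_camera('side')
im=cv2.resize(cv2.cvtColor(c['color'],cv2.COLOR_RGB2BGR)[190:270,205:285],(600,600),interpolation=cv2.INTER_CUBIC)
for z in(.06,.08,.095):
  for y in (.389,.475):
    p=(proj(c,[[.503-.011,y,z],[.503+.011,y,z]])-[205,190]+.5)*7.5
    cv2.line(im,tuple(p[0].round().astype(int)),tuple(p[1].round().astype(int)),(0,0,255),1)
cv2.imwrite('pics/c5.png',im)"
```

```text
t 2.9 pos [0.5048 0.4295 0.061 ] yaw 90.39 tilt 0.1 w 0.0851 F [-0.7  0.6  0.9] q [ 0.65  0.28  1.28 -0.    1.58 -0.92]
turn [-0.001 -0.001 -0.   ] shift [0.007 0.021 0.188]
```

View pics/c5.png

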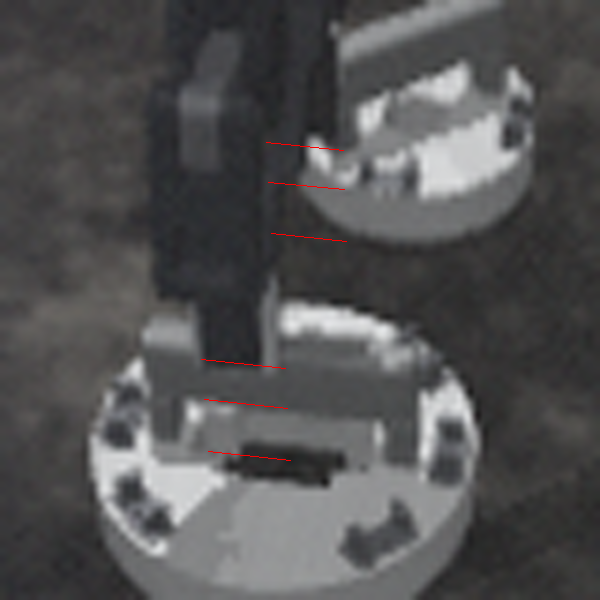

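{"method": "drive_tool", "body": {
  "deltas": [
    [[0, 0, 0, 0, 0.02, 0, -0.4], [0, 0, 0, 0, 0.02, 0, -0.4], [0, 0, 0, 0, 0.02, 0, -0.4], [0, 0, 0, 0, 0.02, 0, -0.4], [0, 0, 0, 0, 0.02, 0, -0.4]]
  ],
  "newtons": 20
}}

```text
clock: 3.45
eef_pos: [0.5052, 0.4316, 0.062]
tcp_rot: [-0.011, 3.141, 0.0]
ft_force: [0.0, 0.1, -0.2]
width: 0.0257
```

```bash
python3 -c "
from h import *
delta([.5042,.4312,.046],90.4)
c=bot.read_camera('side')
im=cv2.resize(cv2.cvtColor(c['color'],cv2.COLOR_RGB2BGR)[190:270,205:285],(600,600),interpolation=cv2.INTER_CUBIC)
for z in(.044,.06,.08):
  for y in (.418,.444):
    p=(proj(c,[[.503-.011,y,z],[.503+.011,y,z]])-[205,190]+.5)*7.5
    cv2.line(im,tuple(p[0].round().astype(int)),tuple(p[1].round().astype(int)),(0,0,255),1)
cv2.imwrite('pics/c6.png',im)"
```

```text
t 3.45 pos [0.5052 0.4316 0.062 ] yaw 90.4 tilt 0.01 w 0.0257 F [ 0.   0.1 -0.2] q [ 0.66  0.28  1.28 -0.    1.58 -0.92]
turn [0. 0. 0.] shift [ 0.013 -0.005  0.201]
```

View pics/c6.png

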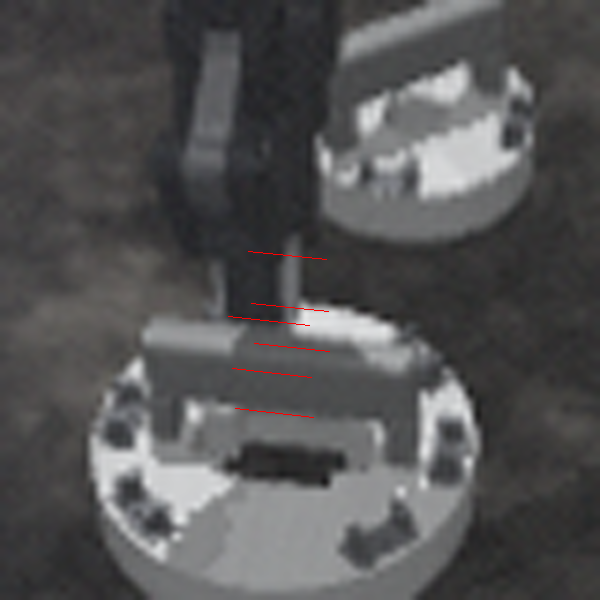

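{"method": "drive_tool", "body": {
  "deltas": [
    [[0, 0, 0, 0, 0, 0, -1], [0, 0, 0, 0, 0, 0, -1], [0, 0, 0, 0, 0, 0, -1], [0, 0, 0, 0, 0, 0, -1]]
  ],
  "newtons": 20
}}

```text
clock: 3.9
eef_pos: [0.5051, 0.4316, 0.0619]
tcp_rot: [-0.011, 3.142, -0.0]
ft_force: [-0.1, 0.0, -0.1]
width: 0.0
```

```bash
python3 -c "
from h import *
delta([.5042,.4312,.046],90.4)
c=bot.read_camera('side')
im=cv2.resize(cv2.cvtColor(c['color'],cv2.COLOR_RGB2BGR)[190:270,205:285],(600,600),interpolation=cv2.INTER_CUBIC)
cv2.imwrite('pics/c7.png',im)"
```

```text
t 3.9 pos [0.5051 0.4316 0.0619] yaw 90.4 tilt 0.0 w 0.0 F [-0.1  0.  -0.1] q [ 0.66  0.28  1.28 -0.    1.58 -0.92]
turn [-0.  0.  0.] shift [ 0.012 -0.004  0.198]
```

View pics/c7.png

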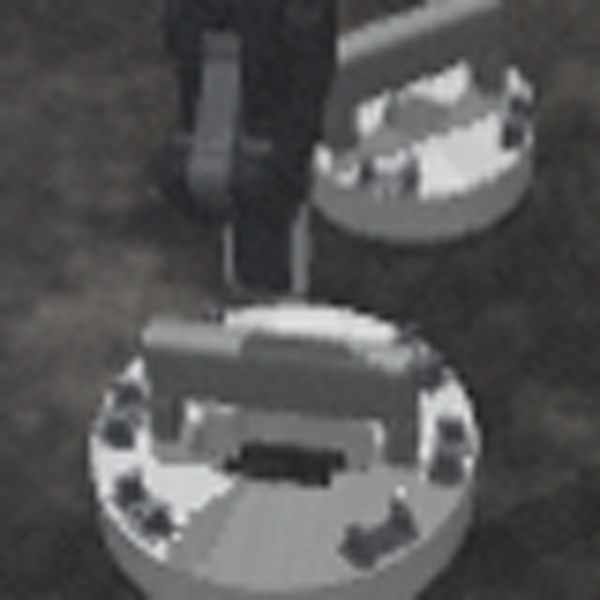

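The jaws shut fully over the bar, so the fingertips are higher, or further off, than the reported TCP implies. I'll check the tip against both cameras.

```bash
python3 -c "
from h import *
c=bot.read_camera('side'); px=(265/7.5-.5+205,292/7.5-.5+190)
for z in(.045,.062,.075,.08,.085): print(z,np.round(at_z(c,px,z),4))
t=snap('top','top4.png')
im=cv2.resize(cv2.imread('pics/top4.png')[130:230,110:210],(600,600),interpolation=cv2.INTER_CUBIC)
for X in ([.5042,.4316,.045],[.5042,.4316,.078],[.5042,.39,.045]):
    p=((proj(t,[X])[0]-[110,130]+.5)*6).astype(int); print(p)
    cv2.circle(im,tuple(p),4,(0,0,255),1)
cv2.imwrite('pics/c8.png',im)"
```

```text
0.045 [0.5146 0.3981 0.045 ]
0.062 [0.5104 0.4153 0.062 ]
0.075 [0.5073 0.4284 0.075 ]
0.08 [0.5061 0.4334 0.08  ]
0.085 [0.5048 0.4384 0.085 ]
[295 298]
[278 284]
[423 299]
```

View pics/c8.png

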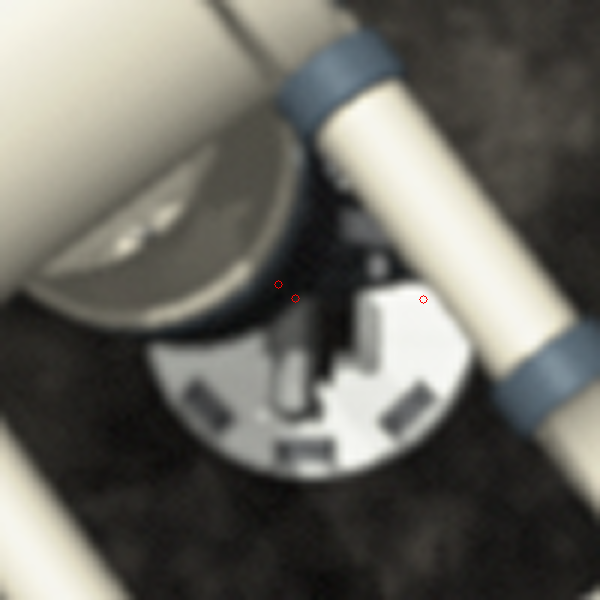

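The views agree: the closed tip is at about (0.506, 0.433, 0.079), roughly 17 mm above the reported TCP z rather than 17 mm below it. x and y match. I'll go by the image: open, go down about 47 mm more while watching the force, then look again.

{"method": "drive_tool", "body": {
  "deltas": [
    [[0, 0, 0, 0, 0, 0, 1], [0, 0, 0, 0, 0, 0, 1], [0, 0, 0, 0, 0, 0, 1], [0, 0, 0, 0.01, 0, 0.1, 1], [0, 0, 0, 0.01, 0, 0.2, 1], [0, 0, 0, 0.01, 0, 0.3, 1], [0, 0, 0, 0.01, 0, 0.4, 1], [0, 0, 0, 0.01, 0, 0.4, 1]]
  ]
}}

```text
clock: 4.85
eef_pos: [0.5034, 0.4308, 0.0274]
tcp_rot: [0.011, -3.139, 0.003]
ft_force: [-1.0, -0.5, 0.1]
width: 0.0856
```

```bash
python3 -c "
from h import *
delta([.5042,.4312,.015],90.4)
c=bot.read_camera('side')
im=cv2.resize(cv2.cvtColor(c['color'],cv2.COLOR_RGB2BGR)[190:270,205:285],(600,600),interpolation=cv2.INTER_CUBIC)
for z in(.04,.06,.08):
  for y in (.475,):
    p=(proj(c,[[.503-.011,y,z],[.503+.011,y,z]])-[205,190]+.5)*7.5
    cv2.line(im,tuple(p[0].round().astype(int)),tuple(p[1].round().astype(int)),(0,0,255),1)
cv2.imwrite('pics/c9.png',im)"
```

```text
t 4.85 pos [0.5034 0.4308 0.0274] yaw 90.4 tilt 0.21 w 0.0856 F [-1.  -0.5  0.1] q [ 0.66  0.3   1.32  0.    1.53 -0.92]
turn [-0.002 -0.003  0.   ] shift [-0.011  0.005  0.155]
```

View pics/c9.png

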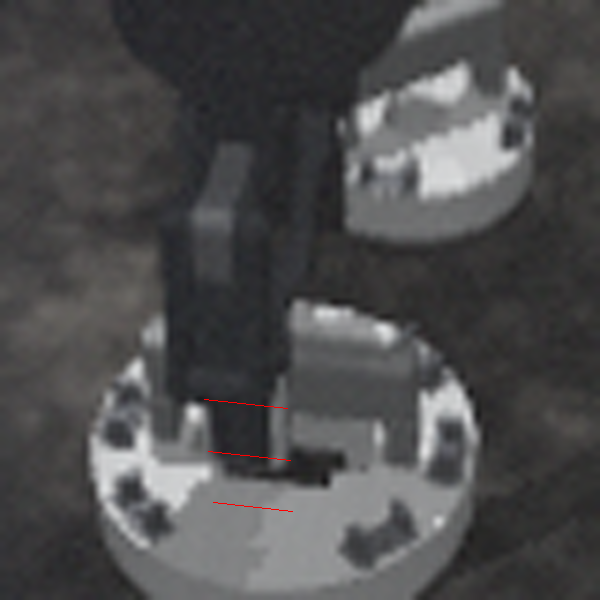

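{"method": "drive_tool", "body": {
  "deltas": [
    [[0, 0, 0, -0.01, 0, 0.07, 1], [0, 0, 0, -0.01, 0, 0.14, 1], [0, 0, 0, -0.01, 0, 0.14, 0], [0, 0, 0, -0.01, 0, 0.14, -1], [0, 0, 0, -0.01, 0, 0.14, -1], [0, 0, 0, -0.01, 0, 0.14, -1], [0, 0, 0, -0.01, 0, 0.14, -1], [0, 0, 0, -0.01, 0, 0.14, -1]]
  ],
  "newtons": 60
}}

```text
clock: 5.7
eef_pos: [0.5053, 0.4318, 0.0192]
tcp_rot: [-0.011, 3.141, 0.001]
ft_force: [0.3, 0.2, 2.4]
width: 0.0107
```

```bash
python3 -c "
from h import *
delta([.5042,.4312,.015],90.4)
c=bot.read_camera('side')
im=cv2.resize(cv2.cvtColor(c['color'],cv2.COLOR_RGB2BGR)[190:270,205:285],(600,600),interpolation=cv2.INTER_CUBIC)
cv2.imwrite('pics/c10.png',im)"
```

```text
t 5.7 pos [0.5053 0.4318 0.0192] yaw 90.4 tilt 0.05 w 0.0107 F [0.3 0.2 2.4] q [ 0.66  0.31  1.33  0.    1.51 -0.92]
turn [0.001 0.001 0.   ] shift [ 0.014 -0.007  0.052]
```

View pics/c10.png

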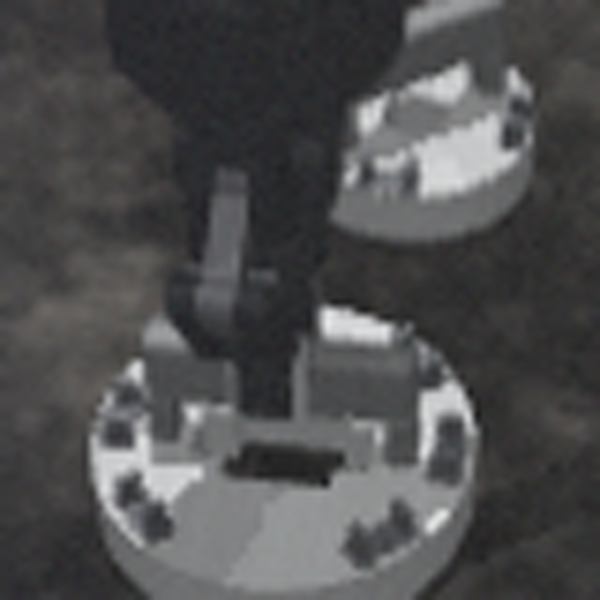

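Width is 10.7 mm on the 12 mm bar, so the disc is gripped. Next is the lift.

{"method": "drive_tool", "body": {
  "deltas": [
    [[0, 0, 0, 0, 0, 0, -1], [0, 0, 0, 0, 0, -0.2, -1], [0, 0, 0, 0, 0, -0.5, -1], [0, 0, 0, 0, 0, -0.9, -1], [0, 0, 0, 0, 0, -0.9, -1]]
  ],
  "newtons": 90
}}

```text
clock: 6.25
eef_pos: [0.5071, 0.4331, 0.0971]
tcp_rot: [-0.011, 3.134, 0.009]
ft_force: [1.0, 1.0, -2.3]
width: 0.0101
```

{"method": "drive_tool", "body": {
  "deltas": [
    [[0, 0, 0, 0, -0.1, -0.4, -1], [0, 0, 0, 0, -0.2, -0.9, -1], [0, 0, 0, 0, -0.2, -0.9, -1], [0, 0, 0, 0, -0.2, -0.9, -1]]
  ]
}}

```text
clock: 6.65
eef_pos: [0.5056, 0.4157, 0.1629]
tcp_rot: [-0.011, 3.14, 0.001]
ft_force: [-0.2, 0.0, -4.1]
width: 0.01
```

```bash
python3 -c "
from h import *
delta([.504,.0612,.163],133.5)
c=bot.read_camera('side')
im=cv2.resize(cv2.cvtColor(c['color'],cv2.COLOR_RGB2BGR)[130:270,185:325],(600,600),interpolation=cv2.INTER_CUBIC)
cv2.imwrite('pics/c11.png',im)"
```

```text
t 6.65 pos [0.5056 0.4157 0.1629] yaw 90.39 tilt 0.09 w 0.01 F [-0.2  0.  -4.1] q [ 0.64  0.23  1.16  0.    1.75 -0.94]
turn [ 0.     0.001 -0.719] shift [ 0.05  -4.431 -0.005]
```

View pics/c11.png

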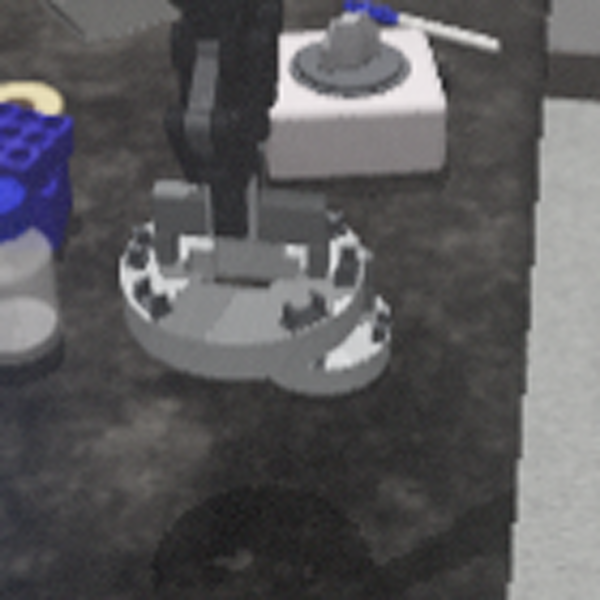

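{"method": "drive_tool", "body": {
  "deltas": [
    [[0, 0, 0, 0, -0.3, 0, -1], [0, 0, 0, 0, -0.65, 0, -1], [0, 0, 0, 0, -1, 0, -1]]
  ]
}}

```text
clock: 7.0
eef_pos: [0.5045, 0.3345, 0.1588]
tcp_rot: [0.013, -3.137, 0.004]
ft_force: [0.4, -0.8, -2.6]
width: 0.0097
```

{"method": "drive_tool", "body": {
  "deltas": [
    [[0, 0, 0, 0, -0.4, 0, -1], [0, 0, 0, 0, -0.8, 0, -1], [0, 0, 0, 0, -1, 0, -1]]
  ]
}}

```text
clock: 7.3
eef_pos: [0.5054, 0.2531, 0.1596]
tcp_rot: [0.009, -3.137, 0.004]
ft_force: [0.3, 0.5, -3.1]
width: 0.0102
```

{"method": "drive_tool", "body": {
  "deltas": [
    [[0, 0, 0, 0, -0.4, 0, -1], [0, 0, 0, 0, -0.8, 0, -1], [0, 0, 0, 0, -1, 0, -1]]
  ]
}}

```text
clock: 7.6
eef_pos: [0.5064, 0.1738, 0.1607]
tcp_rot: [0.009, -3.139, 0.002]
ft_force: [0.8, 0.3, -2.7]
width: 0.0101
```

{"method": "drive_tool", "body": {
  "deltas": [
    [[0, 0, -0.1, 0, -0.4, 0, -1], [0, 0, -0.22, 0, -0.7, 0, -1], [0, 0, -0.34, 0, -0.95, 0, -1], [0, 0, -0.46, 0, -1, 0, -1], [0, 0, -0.58, 0, -1, 0, -1], [0, 0, -0.72, 0, -1, 0, -1], [0, 0, -0.72, 0, -1, 0, -1]]
  ]
}}

```text
clock: 8.3
eef_pos: [0.5072, 0.0961, 0.1614]
tcp_rot: [1.169, -2.914, -0.002]
ft_force: [0.5, -0.8, -3.7]
width: 0.0097
```

```bash
python3 -c "
from h import *
delta([.504,.0612,.163],133.5)"
```

```text
t 8.3 pos [0.5072 0.0961 0.1614] yaw 133.7 tilt 0.11 w 0.0097 F [ 0.5 -0.8 -3.7] q [ 0.12 -0.14  1.54  0.    1.74 -2.21]
turn [ 0.002 -0.001  0.003] shift [ 0.331 -0.288 -0.021]
```

{"method": "drive_tool", "body": {
  "deltas": [
    [[0, 0, 0, 0.16, -0.14, 0, -1], [0, 0, 0, 0.33, -0.29, 0, -1], [0, 0, 0, 0.33, -0.29, 0, -1], [0, 0, 0, 0.33, -0.29, 0, -1]]
  ]
}}

```text
clock: 8.7
eef_pos: [0.5043, 0.061, 0.1621]
tcp_rot: [1.162, -2.918, -0.002]
ft_force: [-0.2, 0.4, -3.5]
width: 0.01
```

Run:
```python
from h import *
delta([.504,.0612,.163],133.5)
def T(x,y,yaw):
    yaw=np.radians(yaw); return lambda X: np.array(X)@np.array([[np.cos(yaw),np.sin(yaw),0],[-np.sin(yaw),np.cos(yaw),0],[0,0,1]])+[x,y,0]
def rect(lx,ly,z): return [[lx,ly,z],[-lx,ly,z],[-lx,-ly,z],[lx,-ly,z]]
def circ(r,z): return [[r*np.cos(t),r*np.sin(t),z] for t in np.linspace(0,2*np.pi,60)]
tiles=[]
for n,(u0,v0) in (('side',(216,90)),('top',(300,130))):
    c=snap(n,n+'12.png')
    im=cv2.resize(cv2.cvtColor(c['color'],cv2.COLOR_RGB2BGR)[v0:v0+100,u0:u0+100],(400,400),interpolation=cv2.INTER_CUBIC)
    raw=im.copy(); b=.144
    for q in [rect(.039,.006,b+.06),circ(.055,b+.02),circ(.055,b)]:
        p=((proj(c,T(.504,.0612,43.5)(q))-[u0,v0]+.5)*4).round().astype(int)
        cv2.polylines(im,[p.reshape(-1,1,2)],True,(0,0,255) ,1)
    tiles.append(np.vstack([raw,im]))
cv2.imwrite('pics/c12.png',cv2.resize(np.hstack(tiles),(600,600)))
```

```text
t 8.7 pos [0.5043 0.061  0.1621] yaw 133.44 tilt 0.06 w 0.01 F [-0.2  0.4 -3.5] q [ 0.05 -0.16  1.56  0.    1.74 -2.28]
turn [ 0.001 -0.    -0.001] shift [ 0.001  0.005 -0.011]
```

View pics/c12.png

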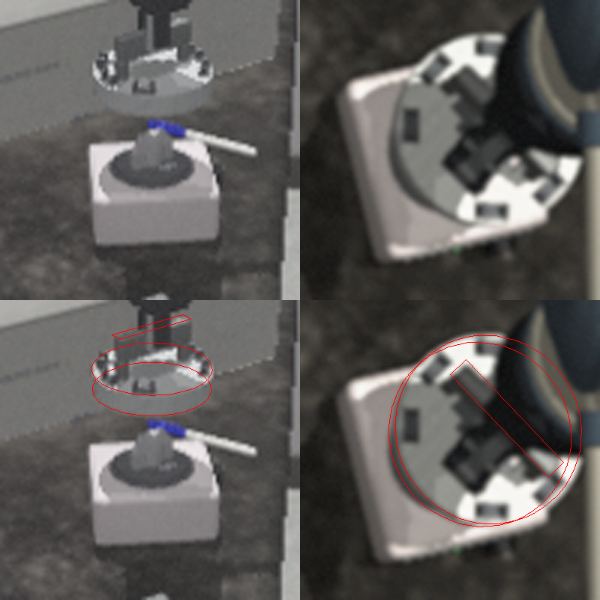

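The disc lies over the shaft to within about 1-2 mm in both views, and the bar lines up with the keys. I'll lower it in stages and watch the force.

{"method": "drive_tool", "body": {
  "deltas": [
    [[0, 0, 0, 0, 0, 0.2, -1], [0, 0, 0, 0, 0, 0.4, -1], [0, 0, 0, 0, 0, 0.58, -1], [0, 0, 0, 0, 0, 0.58, -1]]
  ]
}}

```text
clock: 9.2
eef_pos: [0.5024, 0.0606, 0.112]
tcp_rot: [1.165, -2.911, -0.003]
ft_force: [-0.9, 0.3, -4.1]
width: 0.01
```

Run:
```python
from h import *
delta([.504,.0612,.085],133.5)
c=snap('side','side13.png')
cv2.imwrite('pics/c13.png',cv2.resize(cv2.imread('pics/side13.png')[100:190,222:312],(540,540),interpolation=cv2.INTER_CUBIC))
```

```text
t 9.2 pos [0.5024 0.0606 0.112 ] yaw 133.61 tilt 0.38 w 0.01 F [-0.9  0.3 -4.1] q [ 0.05 -0.15  1.64  0.    1.66 -2.28]
turn [ 0.004 -0.005  0.002] shift [-0.021 -0.01   0.337]
```

View pics/c13.png

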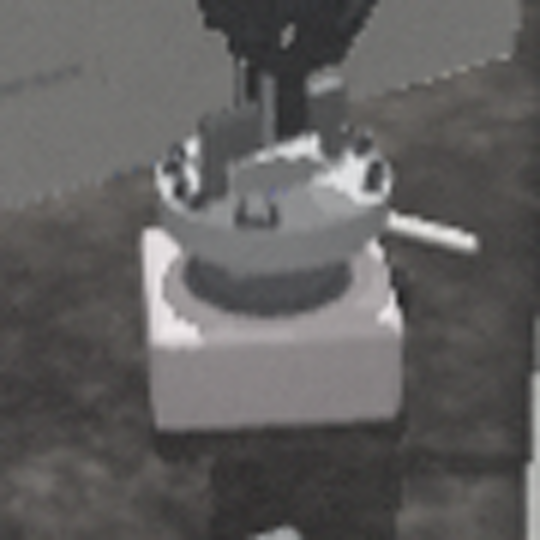

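{"method": "drive_tool", "body": {
  "deltas": [
    [[0, 0, 0, 0, 0, 0.06, -1], [0, 0, 0, 0, 0, 0.12, -1], [0, 0, 0, 0, 0, 0.18, -1], [0, 0, 0, 0, 0, 0.18, -1]]
  ]
}}

```text
clock: 9.65
eef_pos: [0.5041, 0.0605, 0.1011]
tcp_rot: [1.166, -2.916, -0.0]
ft_force: [0.5, -0.7, -2.6]
width: 0.0099
```

```bash
python3 -c "
from h import *
delta([.504,.0612,.085],133.5)"
```

```text
t 9.65 pos [0.5041 0.0605 0.1011] yaw 133.6 tilt 0.06 w 0.0099 F [ 0.5 -0.7 -2.6] q [ 0.05 -0.15  1.66 -0.    1.63 -2.28]
turn [ 0.001 -0.001  0.002] shift [-0.006  0.007  0.202]
```

{"method": "drive_tool", "body": {
  "deltas": [
    [[0, 0, 0, 0, 0, 0.05, -1], [0, 0, 0, 0, 0, 0.1, -1], [0, 0, 0, 0, 0, 0.15, -1], [0, 0, 0, 0, 0, 0.15, -1]]
  ]
}}

```text
clock: 10.05
eef_pos: [0.5039, 0.0605, 0.089]
tcp_rot: [1.166, -2.916, -0.001]
ft_force: [0.3, 0.0, -3.1]
width: 0.0097
```

```bash
python3 -c "
from h import *
delta([.504,.0612,.085],133.5)
c=snap('side','side14.png')
cv2.imwrite('pics/c14.png',cv2.resize(cv2.imread('pics/side14.png')[100:190,222:312],(540,540),interpolation=cv2.INTER_CUBIC))"
```

```text
t 10.05 pos [0.5039 0.0605 0.089 ] yaw 133.6 tilt 0.08 w 0.0097 F [ 0.3  0.  -3.1] q [ 0.05 -0.15  1.68  0.    1.61 -2.28]
turn [ 0.001 -0.001  0.002] shift [-0.006  0.006  0.049]
```

View pics/c14.png

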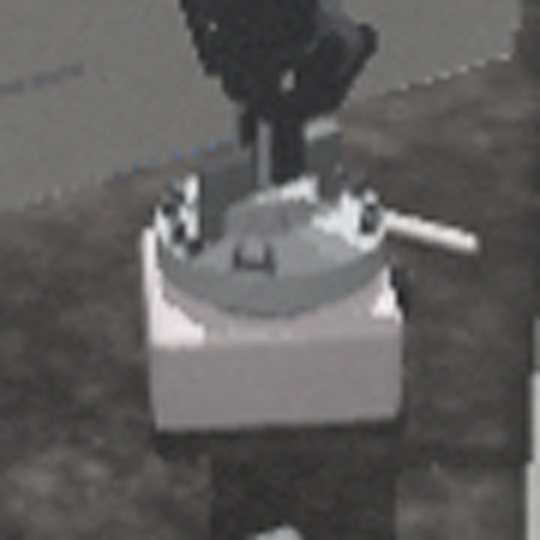

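The disc is threaded on the shaft, about 4 mm above the flange. I'll go down to light contact.

{"method": "drive_tool", "body": {
  "deltas": [
    [[0, 0, 0, 0, 0, 0.03, -1], [0, 0, 0, 0, 0, 0.05, -1], [0, 0, 0, 0, 0, 0.05, -1]]
  ]
}}

```text
clock: 10.4
eef_pos: [0.5043, 0.0606, 0.0856]
tcp_rot: [1.167, -2.917, -0.0]
ft_force: [-1.5, 0.5, -2.8]
width: 0.0097
```

{"method": "drive_tool", "body": {
  "deltas": [
    [[0, 0, 0, 0, 0, 0.01, -1], [0, 0, 0, 0, 0, 0.02, -1], [0, 0, 0, 0, 0, 0.02, -1]]
  ]
}}

```text
clock: 10.7
eef_pos: [0.5045, 0.0606, 0.0852]
tcp_rot: [-1.167, 2.916, -0.0]
ft_force: [-2.7, -0.8, 2.9]
width: 0.01
```

Contact: Fz went from about -3 to +2.9 N at TCP z 0.0852, where I expected 0.085. Releasing now.

{"method": "drive_tool", "body": {
  "deltas": [
    [[0, 0, 0, 0, 0, 0, -0.3], [0, 0, 0, 0, 0, 0, 0.2], [0, 0, 0, 0, 0, 0, 0.6], [0, 0, 0, 0, 0, 0, 0.6], [0, 0, 0, 0, 0, -0.1, 0.6], [0, 0, 0, 0, 0, -0.3, 0.6], [0, 0, 0, 0, 0, -0.6, 0.6], [0, 0, 0, 0, 0, -1, 0.6], [0, 0, 0, 0, 0, -1, 0.6]]
  ]
}}

```text
clock: 11.6
eef_pos: [0.5067, 0.0607, 0.1714]
tcp_rot: [-1.163, 2.908, -0.005]
ft_force: [0.4, -0.3, 0.2]
width: 0.068
```

{"method": "drive_tool", "body": {
  "deltas": [
    [[0, 0, 0, 0.4, 0.4, -0.5, 0.6], [0, 0, 0, 0.8, 0.8, -0.8, 0.6], [0, 0, 0, 1, 1, -0.8, 0.6], [0, 0, 0, 1, 1, -0.8, 0.6]]
  ]
}}

```text
clock: 12.0
eef_pos: [0.3898, 0.0636, 0.2324]
tcp_rot: [-1.165, 2.91, -0.003]
ft_force: [0.8, -0.3, -0.3]
width: 0.0683
```

Run:
```python
from h import *
delta([.504,.0612,.163],133.5)
def T(x,y,yaw):
    yaw=np.radians(yaw); return lambda X: np.array(X)@np.array([[np.cos(yaw),np.sin(yaw),0],[-np.sin(yaw),np.cos(yaw),0],[0,0,1]])+[x,y,0]
def rect(lx,ly,z): return [[lx,ly,z],[-lx,ly,z],[-lx,-ly,z],[lx,-ly,z]]
def circ(r,z): return [[r*np.cos(t),r*np.sin(t),z] for t in np.linspace(0,2*np.pi,60)]
tiles=[]
for n,(u0,v0) in (('side',(216,90)),('top',(300,130))):
    c=snap(n,n+'15.png')
    im=cv2.resize(cv2.cvtColor(c['color'],cv2.COLOR_RGB2BGR)[v0:v0+100,u0:u0+100],(400,400),interpolation=cv2.INTER_CUBIC)
    raw=im.copy(); b=.066
    for q in [rect(.039,.006,b+.06),circ(.055,b+.02),circ(.055,b)]:
        p=((proj(c,T(.504,.0612,43.5)(q))-[u0,v0]+.5)*4).round().astype(int)
        cv2.polylines(im,[p.reshape(-1,1,2)],True,(0,0,255) ,1)
    tiles.append(np.vstack([raw,im]))
    for l in('keyed_disc','plain_disc'):
        for d in bot.tip_of(l,n)[:1]: print(n,l,d['p'],d['centre'],np.round(at_z(c,d['centre'],.066 if l[0]=='k' else 0),4))
cv2.imwrite('pics/c15.png',cv2.resize(np.hstack(tiles),(600,600)))
```

```text
t 12.0 pos [0.3898 0.0636 0.2324] yaw 133.64 tilt 0.4 w 0.0683 F [ 0.8 -0.3 -0.3] q [ 0.08 -0.46  1.68  0.    1.92 -2.26]
turn [-0.004  0.005  0.002] shift [-1.008 -1.003  0.877]
side keyed_disc 0.69 [264.2, 142.6] [0.5094 0.0588 0.066 ]
side plain_disc 0.86 [261.2, 208.8] [0.486  0.2751 0.    ]
top keyed_disc 0.9 [352.0, 180.1] [0.5031 0.0571 0.066 ]
top plain_disc 0.73 [233.3, 188.7] [0.4919 0.2866 0.    ]
```

View pics/c15.png

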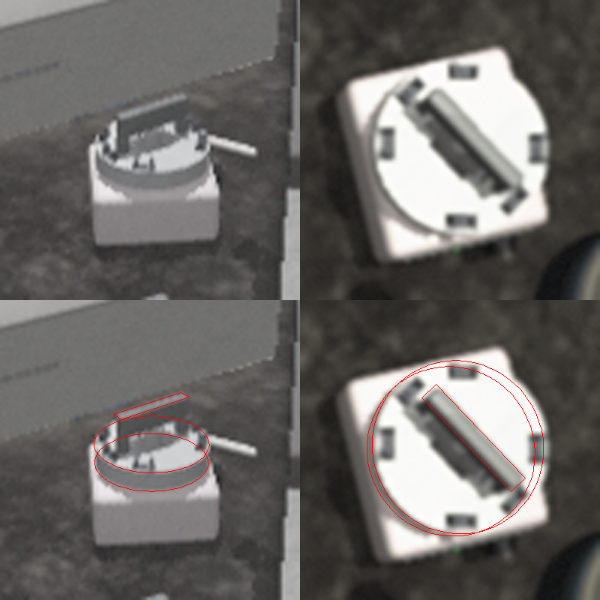

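View pics/top15.png

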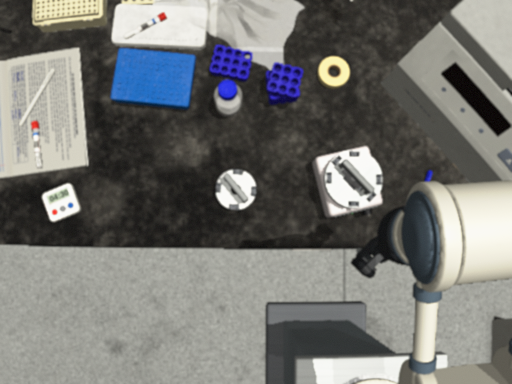

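The disc sits on the flange with the arm clear. The overlay for "seated, aligned" matches in both views, and the plain disc is still at (236,190). Handing in.

```bash
python3 -c "
from h import *
print(bot.sign_off())"
```

```text
the job is handed in; nothing more can be done
None
```

The keyed disc is on the rotator shaft. I gripped it by its handle, turned it about 43° to line up with the keys, lowered it to the flange, let go and backed the arm away. I handed the job in at about 12 s of the 35 s allowed.

**Last checks**
- **Seating:** nothing resisted on the way down. Contact came at a reported tool height of 0.0852 m, against the 0.085 m I expected, at about 6 N.
- **Alignment:** after release, a drawn outline of the seated, aligned disc matched both camera views to about 1–2 mm.
- **Plain disc:** it still shows at the same place in the top picture, about (236,190).

**What disagreed**
- **Fingertip height:** the fingertips were about 17 mm above the reported tool position, not 17 mm below it as the description says. My first close therefore went just over the handle and touched nothing. I used the camera height after that.
- **Network positions:** at the end, the network's top-view estimates were about 4 mm off my fit for the keyed disc. For the plain disc they were about 12 mm from its first estimate, and the side view gave about its original place. I took this as network scatter, since the picture shows no change.

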